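# Seal the fuming chamber on the evidence bottle and start it

### The job

The fuming chamber on the bench is ready to run: using only the fingertips, gently push its blue drawer fully shut with the evidence bottle lying in it, and push the yellow hatch cover all the way across its vent grille (in either order), then press the green start button fully down and let it come back up. Do not start it before both are shut, do not touch or disturb the bottle (its prints must stay intact), leave the red stop button alone, and leave the jar, tub, tape, brush, torch and green bottle where they stand; nothing is picked up.

Things in the scene. Friction and masses are not known exactly. Their poses are not given: they have to be found in the camera images.
- chamber: Low white fuming chamber, fixed to the bench: 360 mm wide (y), 270 mm deep (x), its flat deck 95 mm above the bench, a clear window in the rear half of the deck. Origin at the middle of the lower front edge, at bench height; +x points from the front into the chamber, +y to its left side as seen from its front. Its place and yaw vary.
- drawer (a joint): How far the blue-fronted drawer has been pushed in since the start, in m, along the chamber's +x: it starts at 0, which is 90 mm open, and reads 0.09 when fully shut against its stop (negative: pulled further out, to -0.03). It slides with about 2 N of friction plus light damping, has no spring and no latch, and stays where it is left.
- drawer_front (a point): Centre of the flat outer (front) face of the drawer's blue front panel, a plate 350 mm wide, 85 mm tall and 18 mm thick without a handle; this point is 50 mm above the bench, and the panel's top edge is 93 mm above the bench, 2 mm below the deck. Axes as the chamber's; pushed along +x it goes shut.
- bottle: Clear glass evidence bottle, 56 mm diameter, 208 mm long, 280 g, loose, lying crosswise in the open drawer between low rubber chocks, its axis along the drawer's width (its own y, neck to +y). Origin on the underside of its body, 100 mm from its base. Not to be touched.
- vent (a joint): Position of the yellow hatch cover on the deck, in m: 0 fully open, 0.058 fully shut over the grille (end stop). It grows as the cover moves towards the chamber's +y. It starts anywhere from 0 to 0.025. It slides with about 1.5 N of friction plus light damping, no spring, and stays where it is left.
- vent_edge (a point): Middle of the cover's upright pushing edge, the -y side of the yellow block (80 mm along x, 56 mm along y, 18 mm tall). The point is 12 mm above the deck (107 mm above the bench), the block's top is 21 mm above the deck, its underside 3 mm. Axes as the chamber's; pushed along +y it goes shut. The vent lies 65 mm behind the chamber's front, on the left or the right half of the deck; a 3 mm base plate reaches about 4 mm past the open cover's edge, beyond that is bare deck.
- start (a joint): Travel of the green start button, in m: 0 up, 0.006 fully down (5 N); it springs back when let go. It counts as pressed beyond 0.004.
- start_top (a point): Centre of the top face of the round green start button (32 mm diameter in a black ring of 48 mm), 22 mm above the deck when up; pressed straight down. It stands on the half of the deck that the vent does not take.
- stop (a joint): Travel of the red stop button (26 mm diameter), in m: 0 up, 0.006 fully down. Not to be pressed.
- stop_top (a point): Centre of the top face of the red stop button, 22 mm above the deck, 55 mm behind (chamber +x) the green one.
- powder_jar: Grey powder jar with a blue cap, 72 mm diameter, 110 mm tall, standing on the bench left of the chamber's front. Origin under its centre. Leave it.
- tub: Small white open tub, 76 mm diameter, 60 mm tall, on the bench right of the chamber's front. Origin under its centre. Leave it.
- clear_bottle: Green glass bottle, 62 mm diameter, 210 mm tall, standing left of the chamber. Origin under its centre. Leave it.
- tape: Roll of yellow lifting tape, 80 mm diameter, 22 mm tall, lying flat right of the chamber. Origin under its centre. Leave it.
- brush: Black-handled flat brush, about 200 mm long, lying left of the chamber, near the green bottle. Leave it.
- torch: Black torch, 155 mm long, 36 mm thick, lying right of the chamber. Leave it.

How it is judged:
By the outcome, as a careful person would: the job done as asked, in the order asked, and still so for the second after the job is handed in, with the robot touching nothing.
It also fails if it takes over 48 s, if anything falls off the work surface, if the arm or the gripper's body presses on something with over 40 N, if the wrist force passes 120 N, or if a joint passes its speed limit or range.

### The arm

A 7-joint arm with a two-finger parallel gripper is mounted at the origin on the work surface. World frame = base frame: x ahead of the robot, y to its left, z up, the work surface at z = 0. Lengths are in m, angles in rad, forces in N, time in s.
With the tool pointing down it reaches from about 0.4 to 0.9 m from the base axis. Payload 5.6 kg.
Tool frame: the origin (TCP) lies between the finger pads; the fingertips stand 19 mm ahead of it and the grasp point (between the pads) is the TCP (finger_overhang is the distance from the TCP to the fingertips, in m); z points along the fingers, y is the line along which they close (so a half turn about z gives the same grasp; the last joint's range is limited). The gripper opens to 92 mm and grips with 3 to 60 N. Pads are 20 mm wide; open, the fingers measure 128 mm over their backs; the gripper's body (75 mm by 189 mm) begins 69 mm behind the grasp point.
Start: joints at [-0.043, 0.468, -0.012, 1.603, 0.006, 1.071, -0.056], TCP at [0.65, -0, 0.234] pointing down, gripper open.
Joint ranges: [-2.53, 2.53], [-0.31, 2.02], [-1.57, 1.55], [0.28, 2.44], [-1.29, 4.43], [0.15, 1.84], [-2.92, 2.92]. Speed limits (rad/s): [2.57, 2.57, 3.14, 3.14, 3.14, 3.14, 3.14].

### API

Orientations are given as [roll, pitch, yaw] about the fixed x, y, z axes, in that order (R = Rz(yaw) Ry(pitch) Rx(roll)).
In Python, from rig import * gives the robot as it stands.
- The arm moves only by the tool servo_tool, never from a script. Its argument "plan" is a list of rows, each a list of 6 numbers: the shift along the world's x, y, z in m, then the turn, a rotation vector about the world's x, y, z in rad. In form: [[dx, dy, dz, wx, wy, wz], ...]. A call has 1 to 12 rows; each row is the pose to reach, as a shift and turn from the pose commanded when the call began; what a row does not reach only later rows make up. A row lasts 1/12 s, in which the tool goes at most 41.7 mm and 7.16 degrees, less where a joint would pass 70% of its speed; a pose out of reach is approached as far as the arm can. A call with a gripper value outside its range is refused whole. "grip" is the finger opening in m, from 0 to 0.0919, set as the call begins (left out, the last holds). The fingers move at their own pace and stop on an object; "force" is the grip in N (left out, the last holds). Time passes only in rows, so rows that repeat a pose let the fingers close. It gives the time, the measured TCP pose, the force, the opening and the grip force at its end, in the units of the state.
- read_state(): the state, without advancing time (a new reading comes with each control period).
- camera(name): name is "scene" or "side" or "wrist"; returns a dict with "pixels" (480x640x3 uint8, blue, green, red), "fx", "fy", "cx", "cy" (pixels), "k1" (the pictures are not rectified: a ray, as slopes to the right and down, at radius r is drawn at 1 + k1 r^2 times it, then the intrinsics apply), "cam_to_world" (4x4, takes a point from camera to world coordinates). Camera axes: x right, y up, looking along -z (the intrinsics and any distortion apply to the point x, -y, -z); pixel columns grow to the right and rows downward; lengths in m; the calibration is good to about 2 mm. A picture is of the moment at which its call begins. There is no depth.
- hand_in(): hands the job in; it is judged then, once.
The state is a dict: "time": time; "joints": joint angles; "joint_vel": joint speeds; "effort": joint torques, N m; "ee_pos": TCP position; "eef_rot": TCP orientation; "contact_force": force on the tool from outside, world axes, zero at the start; "wrist_torque": the same for the moment, N m; "finger_gap": opening from 0.0 (shut) to 1.0 (fully open); "grasp_force": force on a finger pad.
Only numpy, scipy, OpenCV 4.12 (cv2) and the standard library are available. Lean on these libraries where they do the work, as an engineer would, in place of code of your own. Each camera call takes 0.05 s, during which the arm holds its last target. There are 200 camera calls.

## Working session

There is one attempt and no reset: what is moved stays moved. The work goes in short steps, Python scripts to look and compute and a tool call to move; the robot and the scene stay as the last step left them, time stands still between calls to the robot, and variables do not carry over. Pictures are saved under pics/ and viewed, at most 10 in all, crops included, and the job is handed in when it is done.

Besides the shell and the picture viewer there is one more tool, called after "Call:" as a command line: name --pt "numbers of a row" for each row, then --argument value for the rest. servo_tool: Moves the arm, as the interface text tells. Its arguments: {"type":"object","properties":{"plan":{"type":"array"},"grip":{"type":"number"},"force":{"type":"number"}},"required":["plan"]}

```bash
mkdir -p pics; cat > h.py <<'E'
from rig import *
import numpy as np, cv2
def snap(n,f):
    c=camera(n); cv2.imwrite('pics/'+f,c['pixels']); np.savez('pics/'+f+'.npz',**c); return c
def px2w(f,uv,z):
    c=np.load('pics/'+f+'.npz'); fx,fy,cx,cy,k=[float(c[i]) for i in('fx','fy','cx','cy','k1')]
    K=np.array([[fx,0,cx],[0,fy,cy],[0,0,1]]); 
    p=cv2.undistortPoints(np.array([[uv]],float),K,np.array([k,0,0,0,0]))[0,0]
    M=c['cam_to_world']; d=M[:3,:3]@np.array([p[0],-p[1],-1]); o=M[:3,3]
    return o+d*(z-o[2])/d[2]
def w2px(f,P):
    c=np.load('pics/'+f+'.npz'); M=np.linalg.inv(c['cam_to_world']); q=M[:3,:3]@np.array(P)+M[:3,3]
    a=np.array([q[0],-q[1]])/-q[2]; a=a*(1+float(c['k1'])*(a@a)); return a*[float(c['fx']),float(c['fy'])]+[float(c['cx']),float(c['cy'])]
E
python3 - <<'E'
from h import *
for n in('scene','side','wrist'):
    c=snap(n,n+'0.png'); print(n,c['fx'],c['k1'],c['cam_to_world'][:3].round(2).tolist())
print(read_state())
E
```

```text
scene 461.1626282291903 -0.01587154618812097 [[-0.86, -0.38, 0.33, 0.93], [0.51, -0.67, 0.54, 0.64], [0.02, 0.63, 0.78, 0.95]]
side 487.6066315170389 -0.13583886144796536 [[-0.94, 0.28, -0.21, 0.38], [-0.35, -0.73, 0.59, 0.63], [0.02, 0.63, 0.78, 0.91]]
wrist 412.0618914941612 -0.09333231629352529 [[1.0, -0.0, 0.0, 0.65], [-0.0, 0.97, 0.24, 0.07], [-0.0, -0.24, 0.97, 0.38]]
{'time': 0.15, 'joints': array([-0.04302612,  0.46818207, -0.01157984,  1.60338832,  0.00599657,
        1.0714411 , -0.05629134]), 'joint_vel': array([ 4.38409970e-04, -2.39406761e-03,  6.78165500e-05, -9.95519353e-04,
        6.69936206e-04,  2.89332698e-04, -1.12603141e-03]), 'effort': array([ 5.41294467e-04, -5.20952761e+01, -1.22385321e-02, -2.43975341e+01,
       -5.66028839e-02,  1.53196411e-02,  8.68381130e-05]), 'ee_pos': array([ 6.49575041e-01, -5.83113225e-05,  2.32864331e-01]), 'eef_rot': array([-3.14021244e+00,  1.12699818e-04,  1.57074382e+00]), 'contact_force': array([-0.1319713 ,  0.69005554, -0.41302862]), 'wrist_torque': array([-0.03574055, -0.01366028, -0.02322968]), 'grasp_force': 0.0, 'finger_gap': 0.9976993307856067}
```

View pics/scene0.png

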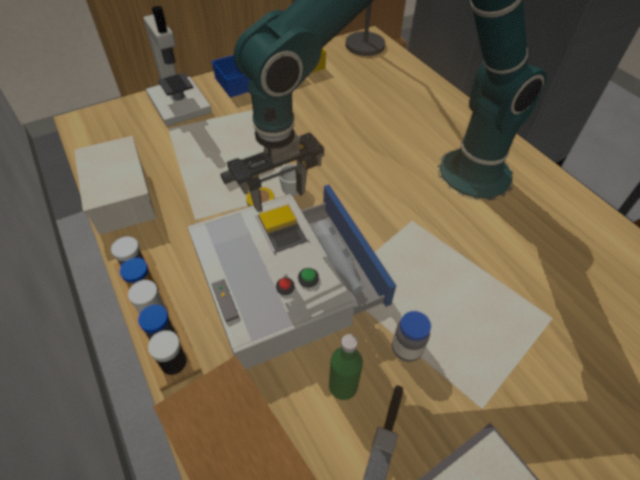

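View pics/side0.png

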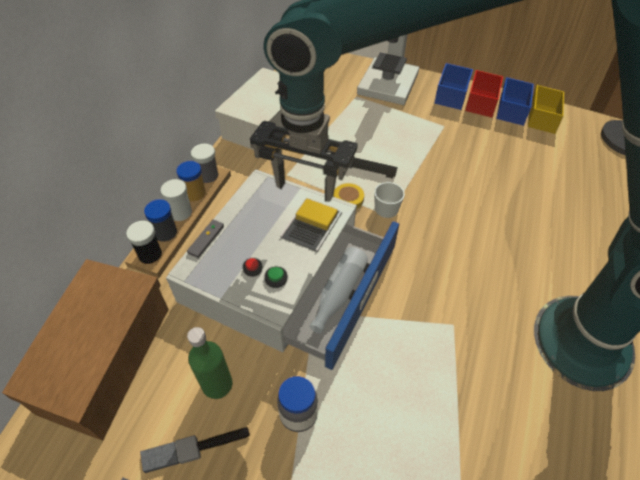

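View pics/wrist0.png

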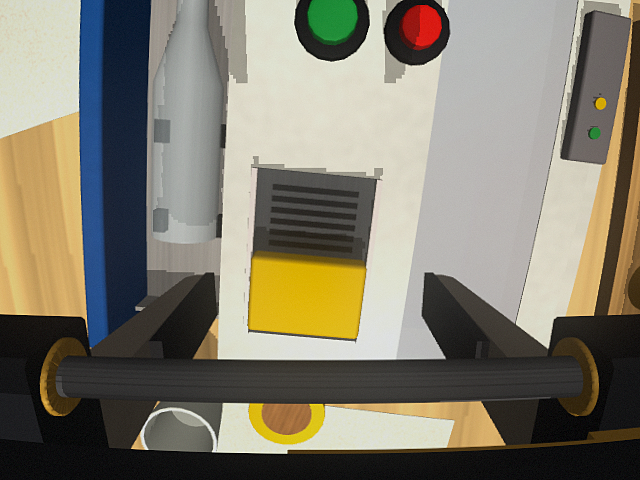

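```bash
python3 - <<'E'
from h import *
f='wrist0.png'
for n,uv,z in [('cover +y front',(250,258),.116),('cover +y rear',(366,268),.116),('cover -y front',(248,330),.116),('cover -y rear',(357,339),.116),('green',(333,17),.117),('red',(421,25),.117),
 ('deck front a',(229,165),.095),('deck front b',(218,378),.095),('panel out top a',(82,0),.093),('panel out b',(88,310),.093),('win a',(443,0),.095),('win b',(401,355),.095)]:
    print(n,px2w(f,uv,z).round(4)[:2])
for f,uvs in (('scene0.png',[(327,191),(390,299)]),('side0.png',[(397,227),(331,361)])):
    for uv in uvs: print(f,px2w(f,uv,.093).round(4)[:2])
E
```

```text
cover +y front [ 0.6023 -0.012 ]
cover +y rear [ 0.681 -0.019]
cover -y front [ 0.5985 -0.0655]
cover -y rear [ 0.6762 -0.0724]
green [0.6575 0.1392]
red [0.711  0.1353]
deck front a [0.5865 0.049 ]
deck front b [ 0.5681 -0.1186]
panel out top a [0.4884 0.1624]
panel out b [ 0.4673 -0.062 ]
win a [0.7302 0.1572]
win b [ 0.7132 -0.0975]
scene0.png [ 0.4791 -0.0773]
scene0.png [0.5278 0.2704]
side0.png [ 0.4651 -0.0805]
side0.png [0.4931 0.2711]
```

Call:
servo_tool --pt "-0.005 -0.025 0 0 0 -0.03" --pt "-0.01 -0.05 0 0 0 -0.06" --pt "-0.015 -0.08 -0.01 0 0 -0.09" --pt "-0.016 -0.1 -0.03 0 0 -0.09" --pt "-0.016 -0.1 -0.06 0 0 -0.09" --pt "-0.016 -0.1 -0.085 0 0 -0.09" --pt "-0.016 -0.1 -0.1 0 0 -0.09" --pt "-0.016 -0.1 -0.108 0 0 -0.09" --pt "-0.016 -0.1 -0.11 0 0 -0.09" --pt "-0.016 -0.1 -0.11 0 0 -0.09" --grip 0 --force 20

```text
time: 0.98
ee_pos: [0.6341, -0.0999, 0.1234]
eef_rot: [-3.141, -0.0, 1.481]
contact_force: [-0.1, -0.3, -1.0]
finger_gap: 0.296
grasp_force: 0.0
```

```bash
python3 - <<'E'
from h import *
snap('wrist','w1.png'); snap('side','s1.png')
s=read_state(); print(s['time'],s['ee_pos'],s['eef_rot'],s['contact_force'],s['finger_gap'])
a=cv2.imread('pics/w1.png'); b=cv2.imread('pics/s1.png')[150:350,200:460]
cv2.imwrite('pics/c1.png',np.hstack([cv2.resize(a,(400,300)),cv2.resize(b,(390,300))]))
E
```

```text
1.0833 [ 0.63487458 -0.10003347  0.12480191] [3.13957355e+00 7.88422433e-05 1.48086036e+00] [-1.29914135  0.37301018  0.37986154] 0.20587296867896024
```

View pics/c1.png

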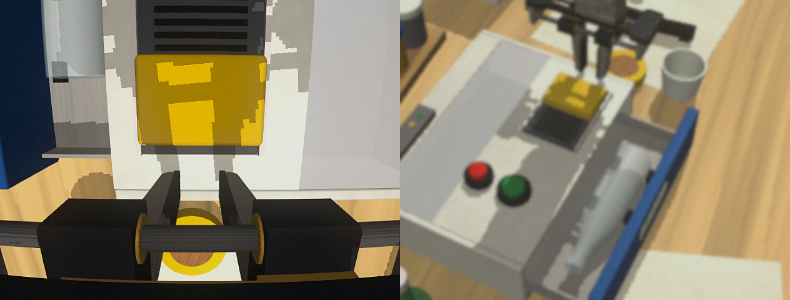

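Call:
servo_tool --pt "0 0 -0.001 0 0 0" --pt "0 0.005 -0.002 0 0 0" --pt "0.001 0.01 -0.002 0 0 0" --pt "0.001 0.014 -0.002 0 0 0" --pt "0.002 0.018 -0.002 0 0 0" --pt "0.002 0.022 -0.002 0 0 0" --pt "0.002 0.027 -0.002 0 0 0" --pt "0.003 0.032 -0.002 0 0 0" --pt "0.003 0.037 -0.002 0 0 0" --pt "0.004 0.042 -0.002 0 0 0" --pt "0.004 0.047 -0.002 0 0 0" --pt "0.005 0.052 -0.002 0 0 0"

```text
time: 2.08
ee_pos: [0.6388, -0.0476, 0.1216]
eef_rot: [-3.141, 0.0, 1.481]
contact_force: [-0.7, -1.3, 0.3]
finger_gap: 0.002
grasp_force: 0.9
```

Call:
servo_tool --pt "0 0.003 0 0 0 0" --pt "0.001 0.006 0 0 0 0" --pt "0.001 0.009 0 0 0 0" --pt "0.001 0.012 0 0 0 0" --pt "0.001 0.015 0 0 0 0" --pt "0.002 0.017 0 0 0 0" --pt "0.002 0.019 0 0 0 0" --pt "0.002 0.02 0 0 0 0"

```text
time: 2.75
ee_pos: [0.6408, -0.0283, 0.1215]
eef_rot: [-3.141, 0.001, 1.481]
contact_force: [-0.7, -4.1, 0.4]
finger_gap: 0.005
grasp_force: 2.0
```

Call:
servo_tool --pt "0 0.001 0 0 0 0" --pt "0 0.002 0 0 0 0" --pt "0 0.003 0 0 0 0" --pt "0 0.003 0 0 0 0"

```text
time: 3.08
ee_pos: [0.6408, -0.0282, 0.1215]
eef_rot: [-3.142, 0.004, 1.479]
contact_force: [-0.4, -7.0, -0.3]
finger_gap: 0.002
grasp_force: 3.6
```

```bash
python3 - <<'E'
from h import *
snap('wrist','w2.png'); snap('side','s2.png')
s=read_state(); print(s['ee_pos'],s['contact_force'])
a=cv2.imread('pics/w2.png'); b=cv2.imread('pics/s2.png')[180:260,260:360]
cv2.imwrite('pics/c2.png',np.hstack([cv2.resize(a,(400,300)),cv2.resize(b,(375,300))]))
E
```

```text
[ 0.64080152 -0.02822708  0.12150303] [-0.35589764 -6.71437185 -0.46873834]
```

View pics/c2.png

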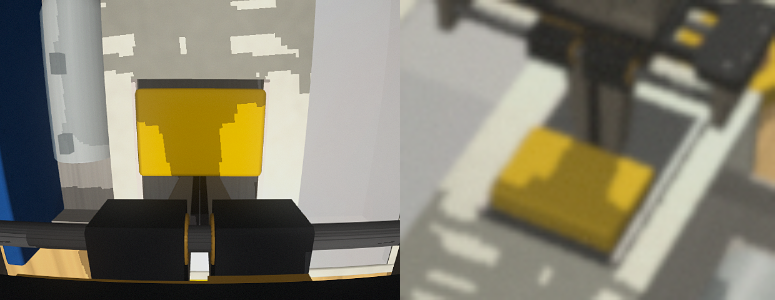

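Call:
servo_tool --pt "0 -0.006 0 0 0 0" --pt "-0.001 -0.014 0 0 0 0" --pt "-0.001 -0.018 0.02 0 0 0" --pt "-0.005 -0.018 0.05 0 0 0" --pt "-0.025 -0.01 0.075 0 0 0" --pt "-0.05 0.01 0.08 0 0 0" --pt "-0.08 0.03 0.08 0 0 0" --pt "-0.11 0.055 0.08 0 0 0" --pt "-0.14 0.08 0.08 0 0 0" --pt "-0.17 0.1 0.08 0 0 0" --pt "-0.195 0.115 0.08 0 0 0" --pt "-0.211 0.115 0.08 0 0 0"

```text
time: 4.18
ee_pos: [0.4272, 0.0935, 0.2018]
eef_rot: [-3.141, -0.002, 1.486]
contact_force: [0.0, -0.5, 0.2]
finger_gap: 0.0
grasp_force: 0.0
```

Call:
servo_tool --pt "0 0 0 0 0 0" --pt "0 0 0 0 0 0"

```text
time: 4.35
ee_pos: [0.4301, 0.0904, 0.2021]
eef_rot: [3.14, -0.001, 1.482]
contact_force: [0.8, 0.3, -0.1]
finger_gap: 0.005
grasp_force: 0.0
```

```bash
python3 - <<'E'
from h import *
snap('wrist','w3.png'); snap('side','s3.png')
s=read_state(); print(s['time'],s['ee_pos'],s['joints'],s['contact_force'])
a=cv2.imread('pics/w3.png'); b=cv2.imread('pics/s3.png')[150:450,240:640]
cv2.imwrite('pics/c3.png',np.hstack([cv2.resize(a,(400,300)),b]))
E
```

```text
4.45 [0.43126354 0.08981528 0.20198481] [-0.22046712  0.1576877  -0.06638279  2.12146736  0.0135998   0.8612528
 -0.38587592] [-0.68683217  0.0235507  -0.06194511]
```

View pics/c3.png

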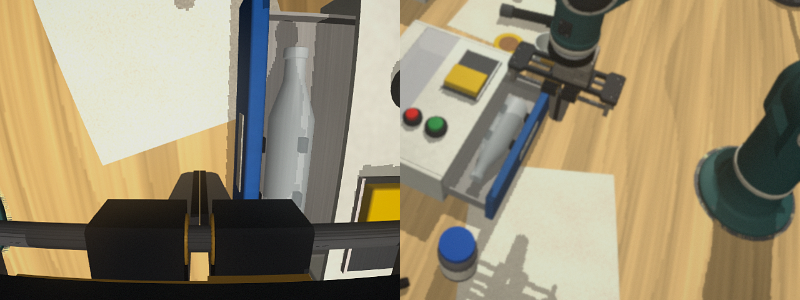

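Call:
servo_tool --pt "0 0 -0.02 0 0 0" --pt "0 0 -0.045 0 0 0" --pt "0 0 -0.07 0 0 0" --pt "0 0 -0.095 0 0 0" --pt "0 0 -0.115 0 0 0" --pt "0 0 -0.125 0 0 0" --pt "0 0 -0.128 0 0 0" --pt "0 0 -0.128 0 0 0"

```text
time: 5.12
ee_pos: [0.4304, 0.0897, 0.0731]
eef_rot: [-3.141, 0.0, 1.48]
contact_force: [-0.0, 0.2, -0.0]
finger_gap: 0.003
grasp_force: 0.0
```

Call:
servo_tool --pt "0.004 0 0 0 0 0" --pt "0.01 -0.001 0 0 0 0" --pt "0.015 -0.001 0 0 0 0" --pt "0.018 -0.002 0 0 0 0" --pt "0.02 -0.002 0 0 0 0" --pt "0.022 -0.002 0 0 0 0" --pt "0.024 -0.002 0 0 0 0" --pt "0.026 -0.002 0 0 0 0" --pt "0.028 -0.003 0 0 0 0" --pt "0.03 -0.003 0 0 0 0" --pt "0.032 -0.003 0 0 0 0" --pt "0.034 -0.003 0 0 0 0"

```text
time: 6.12
ee_pos: [0.4635, 0.0868, 0.0734]
eef_rot: [-3.14, 0.001, 1.481]
contact_force: [-3.5, 0.2, 1.9]
finger_gap: 0.006
grasp_force: 1.2
```

Call:
servo_tool --pt "0.002 0 0 0 0 0" --pt "0.004 0 0 0 0 0" --pt "0.006 -0.001 0 0 0 0" --pt "0.008 -0.001 0 0 0 0" --pt "0.01 -0.001 0 0 0 0" --pt "0.0125 -0.001 0 0 0 0" --pt "0.015 -0.001 0 0 0 0" --pt "0.018 -0.002 0 0 0 0" --pt "0.021 -0.002 0 0 0 0" --pt "0.024 -0.002 0 0 0 0" --pt "0.027 -0.002 0 0 0 0" --pt "0.03 -0.003 0 0 0 0"

```text
time: 7.12
ee_pos: [0.4944, 0.0842, 0.0736]
eef_rot: [3.141, -0.0, 1.481]
contact_force: [-1.9, 1.1, -1.2]
finger_gap: 0.007
grasp_force: 1.1
```

Call:
servo_tool --pt "0.003 0 0 0 0 0" --pt "0.006 0 0 0 0 0" --pt "0.009 -0.001 0 0 0 0" --pt "0.012 -0.001 0 0 0 0" --pt "0.015 -0.001 0 0 0 0" --pt "0.018 -0.001 0 0 0 0" --pt "0.021 -0.002 0 0 0 0" --pt "0.024 -0.002 0 0 0 0" --pt "0.027 -0.002 0 0 0 0" --pt "0.03 -0.003 0 0 0 0" --pt "0.033 -0.003 0 0 0 0" --pt "0.036 -0.003 0 0 0 0"

```text
time: 8.12
ee_pos: [0.5303, 0.0808, 0.0736]
eef_rot: [3.142, 0.0, 1.481]
contact_force: [-2.4, -1.3, 0.7]
finger_gap: 0.002
grasp_force: 1.1
```

Call:
servo_tool --pt "0.0025 0 0 0 0 0" --pt "0.0045 0 0 0 0 0" --pt "0.006 -0.001 0 0 0 0" --pt "0.0075 -0.001 0 0 0 0" --pt "0.009 -0.001 0 0 0 0" --pt "0.0105 -0.001 0 0 0 0" --pt "0.012 -0.001 0 0 0 0" --pt "0.0135 -0.001 0 0 0 0" --pt "0.015 -0.001 0 0 0 0" --pt "0.0165 -0.001 0 0 0 0"

```text
time: 8.95
ee_pos: [0.5466, 0.0796, 0.0736]
eef_rot: [-3.141, 0.0, 1.48]
contact_force: [-2.4, -1.2, 0.3]
finger_gap: 0.003
grasp_force: 1.1
```

Call:
servo_tool --pt "0.001 0 0 0 0 0" --pt "0.002 0 0 0 0 0" --pt "0.003 0 0 0 0 0" --pt "0.004 0 0 0 0 0" --pt "0.005 0 0 0 0 0" --pt "0.006 -0.001 0 0 0 0" --pt "0.006 -0.001 0 0 0 0"

```text
time: 9.53
ee_pos: [0.5523, 0.0798, 0.0736]
eef_rot: [-3.141, -0.001, 1.481]
contact_force: [-2.2, 1.1, -0.7]
finger_gap: 0.004
grasp_force: 1.7
```

Call:
servo_tool --pt "0.001 0 0 0 0 0" --pt "0.002 0 0 0 0 0" --pt "0.003 0 0 0 0 0" --pt "0.004 0 0 0 0 0" --pt "0.004 0 0 0 0 0" --pt "0.004 0 0 0 0 0"

```text
time: 10.03
ee_pos: [0.5523, 0.0798, 0.0735]
eef_rot: [-3.133, 0.001, 1.482]
contact_force: [-14.1, 1.2, 11.2]
finger_gap: 0.004
grasp_force: 7.8
```

Call:
servo_tool --pt "-0.006 0.001 0 0 0 0" --pt "-0.018 0.002 0 0 0 0" --pt "-0.03 0.003 0.01 0 0 0" --pt "-0.03 0.003 0.035 0 0 0" --pt "-0.03 0.003 0.065 0 0 0" --pt "-0.025 0.01 0.095 0 0 0" --pt "-0.005 0.02 0.12 0 0 0" --pt "0.02 0.02 0.13 0 0 0" --pt "0.05 0.02 0.13 0 0 0" --pt "0.07 0.02 0.13 0 0 0" --pt "0.074 0.02 0.13 0 0 0" --pt "0.074 0.02 0.13 0 0 0"

```text
time: 11.03
ee_pos: [0.6318, 0.0988, 0.2034]
eef_rot: [3.14, -0.0, 1.48]
contact_force: [-0.3, 0.4, -0.1]
finger_gap: 0.001
grasp_force: 0.0
```

```bash
python3 - <<'E'
from h import *
snap('wrist','w4.png'); snap('side','s4.png')
s=read_state(); print(s['time'],s['ee_pos'],s['contact_force'])
a=cv2.imread('pics/w4.png'); b=cv2.imread('pics/s4.png')[150:450,140:440]
cv2.imwrite('pics/c4.png',np.hstack([cv2.resize(a,(480,360)),cv2.resize(b,(320,360))]))
E
```

```text
11.1333 [0.62976793 0.09903766 0.20320102] [-0.25529744  1.02315621 -0.45169909]
```

View pics/c4.png

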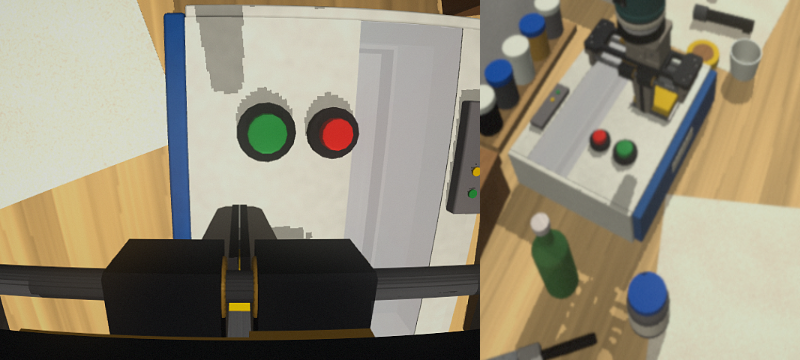

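```bash
python3 - <<'E'
from h import *
f='w4.png'
print(px2w(f,(356,178),.117),px2w(f,(450,179),.117),px2w(f,(222,20),.093),px2w(f,(233,310),.093),px2w(f,(248,20),.095),read_state()['ee_pos'])
E
```

```text
[0.65673862 0.14150835 0.117     ] [0.71100883 0.13630137 0.117     ] [0.58668562 0.24028152 0.093     ] [0.56866016 0.05715539 0.093     ] [0.6023949  0.23798912 0.095     ] [0.62976793 0.09903766 0.20320102]
```

Call:
servo_tool --pt "0.013 0.02 0 0 0 0" --pt "0.026 0.04 0 0 0 0" --pt "0.026 0.041 -0.02 0 0 0" --pt "0.026 0.041 -0.04 0 0 0" --pt "0.026 0.041 -0.055 0 0 0" --pt "0.026 0.041 -0.062 0 0 0" --pt "0.026 0.041 -0.065 0 0 0" --pt "0.026 0.041 -0.068 0 0 0" --pt "0.026 0.041 -0.07 0 0 0" --pt "0.026 0.041 -0.072 0 0 0" --pt "0.026 0.041 -0.074 0 0 0" --pt "0.026 0.041 -0.075 0 0 0"

```text
time: 12.13
ee_pos: [0.6567, 0.1401, 0.1303]
eef_rot: [3.141, -0.0, 1.481]
contact_force: [-6.4, -0.9, 13.9]
finger_gap: 0.007
grasp_force: 6.9
```

Call:
servo_tool --pt "0 0 -0.001 0 0 0" --pt "0 0 -0.001 0 0 0"

```text
time: 12.3
ee_pos: [0.6567, 0.1401, 0.1303]
eef_rot: [3.141, -0.0, 1.481]
contact_force: [-7.3, -2.0, 14.7]
finger_gap: 0.002
grasp_force: 7.1
```

```bash
python3 - <<'E'
from h import *
snap('wrist','w5.png'); s=read_state(); print(s['ee_pos'],s['contact_force'])
cv2.imwrite('pics/c5.png',cv2.resize(cv2.imread('pics/w5.png')[150:420,160:520],(720,540)))
E
```

```text
[0.65664934 0.14013685 0.13033737] [-6.97609517 -1.03539308 13.43266359]
```

View pics/c5.png

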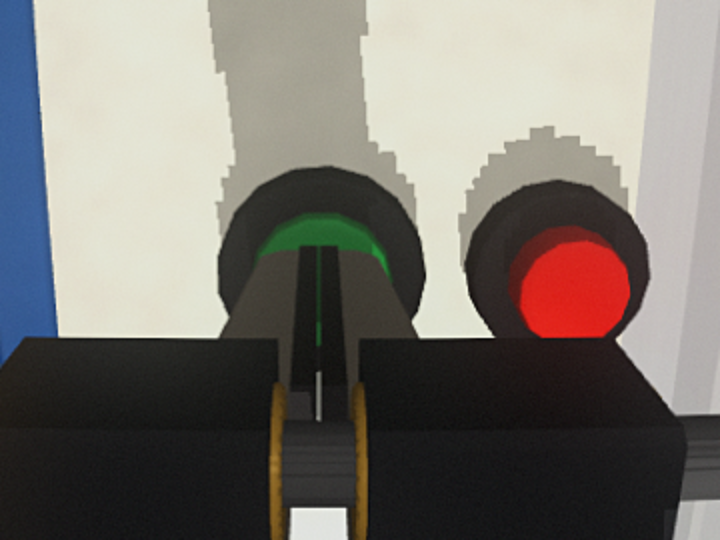

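Call:
servo_tool --pt "0 0 0.003 0 0 0" --pt "0 0 0.006 0 0 0" --pt "0 0 0.01 0 0 0" --pt "0 0 0.02 0 0 0" --pt "0 0 0.04 0 0 0" --pt "0 0 0.065 0 0 0" --pt "0 -0.01 0.085 0 0 0" --pt "0 -0.04 0.09 0 0 0" --pt "0 -0.06 0.09 0 0 0" --pt "0 -0.06 0.09 0 0 0" --pt "0 -0.06 0.09 0 0 0"

```text
time: 13.27
ee_pos: [0.657, 0.0783, 0.2182]
eef_rot: [3.14, 0.0, 1.478]
contact_force: [-0.5, -0.3, -1.0]
finger_gap: 0.004
grasp_force: 0.0
```

```bash
python3 - <<'E'
from h import *
snap('scene','sc6.png'); snap('wrist','w6.png'); s=read_state(); print(s['time'],s['ee_pos'],s['contact_force'])
a=cv2.imread('pics/sc6.png')[130:430,170:470]
cv2.imwrite('pics/c6.png',np.hstack([cv2.resize(cv2.imread('pics/w6.png'),(480,360)),cv2.resize(a,(320,360))]))
E
```

```text
13.3667 [0.6565134  0.08125212 0.21761945] [-0.55021188 -0.00704313 -0.24635484]
```

View pics/c6.png

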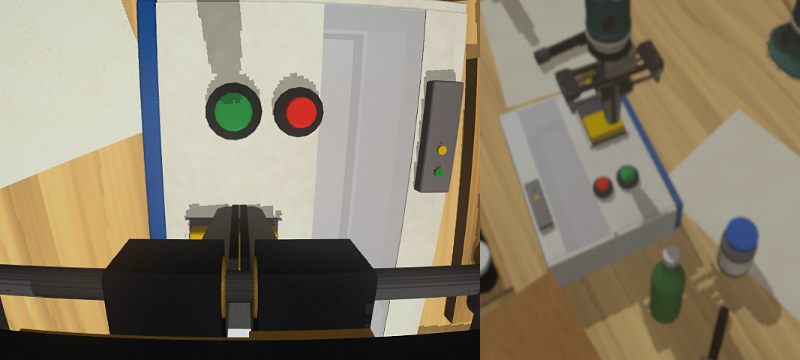

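The picture shows the drawer front flush with the chamber, the yellow cover across the grille, and the green button (235,112) back up. The red button (300,112) is untouched.

```bash
python3 -c "
from rig import *
print(hand_in())"
```

```text
the job is handed in; nothing more can be done
None
```

The job is handed in: hatch cover and drawer were pushed to their end stops, then the green start button was pressed about 5.7 of its 6 mm and came back up; I did not touch the bottle, the red button or any other object.

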